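Click the T-key onto the glue press and snug it down

TASK

Take the T-key with the red knobs out of its rack and push its socket fully home on the square end of the glue press's screw until the spring ball clicks: work it round lightly until the square drops in, don't force it. Then turn it clockwise, seen from above, until the plate bears snugly on the foam stack, without crushing the foam. Leave the key on the screw, let go, and leave the other key, the sanding block and the foam off-cut where they are.

Things in the scene. Friction and masses are not known exactly. Their poses are not given: they have to be found in the camera images.
- key_boss (a point): the steel T-key with RED knobs (0.32 to 0.5 kg), standing socket down in the rack: centre of the block at its top, where it is gripped. The block is 28 mm along x, 18 mm across y (flat sides to grip), 26 mm tall; the cross bar runs out along +/-x to knobs 52 mm away; z is up along the shank. Above the mouth by 95 mm.
- key_mouth (a point): lower end of the same key, on its axis: centre of the mouth of its socket (31 mm outside diameter, 30 mm tall, then a 16 mm shank). The bore is square, 15.6 mm wide and 22 mm deep, sides along the key's x and y, with a dimple for the ball in each face, and it drops on when within about 6 degrees. The key fits in any of four quarter turns.
- key: the same red-knobbed key as a whole; same origin and axes as key_mouth.
- rack: fixed wooden block, 85 x 200 x 40 mm, with two square holes (33 mm) at y = +60 and -60 mm in which the two T-keys stand, their lower ends 6 mm over the table (34 mm deep in the block). Either key may be in either hole. Origin under its centre.
- press: fixed green glue press: bed 190 x 270 x 16 mm, columns at y = +/-108 mm, crosshead 48 x 262 mm with its top 131 mm over the table. A coarse vertical screw stands up through the crosshead, 142 mm and more over the table. Origin under the bed's centre, which lies on the screw's axis.
- drive (a point): on the screw's axis, at the round shoulder (30 mm) where a fully home key lands. On it stands the screw's square end: 14 mm wide, 20 mm tall, its top 1.5 mm bevelled to 13 mm. The square's angle is NOT given: it stands askew, anywhere from 7 to 83 degrees off this point's axes (those of the press). Spring ball 10.5 mm up; pushing past it takes 5 to 15 N, then the shoulder is a hard stop. Sinks with the screw.
- plate: aluminium pressing plate, 120 x 150 x 10 mm, hung by springs (90 N/mm) under the screw's carriage. Screw, key and plate sink 2 mm per radian turned clockwise seen from above (12.6 mm a turn). The screw turns stiffly (0.3 N m moving; 0.1 to 0.2 is felt when standing still), stays where it is left and cannot be pushed down. Origin: centre of the plate's underside.
- stack_top (a point): centre of the top of the loose foam stack with its plywood cover, 132 x 172 mm, 45 mm tall, lying on the press bed. At the start the plate is 0.9 to 3.5 mm above it (0.4 to 1.8 rad of screw, after up to 0.25 rad of play in the square). Each 0.1 rad past first touch adds about 15 N on the foam and 0.03 N m on the key: stop 0.1 to 0.5 rad past it.
- stack: the same foam stack as a whole; origin under its centre.
- hexkey: the other T-key in the rack, same size and shape but with black knobs, a dark boss and a hexagon socket: not wanted. Origin at its lower end, x along its cross bar. A bystander.
- sander: cork sanding block with a wooden grip, 120 x 70 x 48 mm; origin under its centre. A bystander.
- offcut: white foam off-cut with a step, 90 x 140 x 80 mm; origin under its centre. A bystander.
Not all that is in view belongs to the job. Leave any purple or yellow look-alike of the stack alone. What is shaped like the key but green is not meant.

How it is judged (in metres and radians):
On the way, in this order (a step that is already met when the one before it is completed fails the run):
1. the red-knobbed key is lifted out of the rack (z of key_mouth in the frame of rack above 0.05 m), for 0.1 s.
2. the key's socket is fully home on the screw's square end, its mouth within 2 mm of the shoulder, upright (z of key_mouth in the frame of drive below 0.002 m and horizontal distance between key_mouth and drive below 0.003 m and angle between key_mouth's own z axis and vertical below 0.06 rad), for 0.2 s.
3. with the key still home, the plate bears on the foam stack with more than 10 N (all of step 2 and contact force between plate and stack above 10 N), for 0.3 s.
At the end, for the whole second after the job is handed in: The red-knobbed key is left at rest on the screw, fully home (mouth within 2 mm of the shoulder, 3 mm of the axis, upright within 3.5 degrees), and the plate bears on the foam stack with more than 10 N (never over 120 N) (all of step 3 and linear speed of key below 0.02 m/s); the robot touches nothing.
It fails at once if the key is forced on: pushed against the press with more than 70 N before it is home (contact force between key and press above 70 N and z of key_mouth in the frame of drive above 0.003 m).
It fails at once if the seated key is leaned on or wrenched with more than 140 N on the screw (contact force between key and press above 140 N).
It fails at once if the foam is crushed: pressed with more than 120 N (contact force between plate and stack above 120 N).
It fails at once if another thing is disturbed: moved by more than 30 mm (distance of any of hexkey, sander, offcut from where it was at the start of the episode above 0.03 m).
It also fails if it takes over 72 s, if anything falls off the work surface, if the arm or the gripper's body presses on something with over 40 N, if the wrist force passes 120 N, or if a joint passes its speed limit or range.

ROBOT

A 6-joint arm with a two-finger parallel gripper is mounted at the origin on the work surface. World frame = base frame: x ahead of the robot, y to its left, z up, the work surface at z = 0. Lengths are in mm, angles in rad, forces in N, time in s.
With the tool pointing down it reaches from about 250 to 800 mm from the base axis. Payload 8.5 kg.
Tool frame: the origin (TCP) lies at the very end of the fingers, on their centre line; the grasp point (between the pads) lies 19 mm behind it; z points along the fingers, y is the direction in which the jaws open and shut (so a half turn about z gives the same grasp; the last joint's range is limited). The gripper opens to 85 mm and grips with 20 to 120 N. Pads are 22 mm wide; open, the fingers measure 114 mm over their backs; the gripper's body (76 mm by 85 mm) begins 54 mm behind the grasp point. The pads swing forward as they close: fully open they stand 13 mm farther back than shut.
Start: joints at [1.24, 0.238, -0.013, 1.319, 0, 1.571], TCP at [170.504, 496.495, 231.276] pointing down, gripper open.
Joint ranges: [-2.66, 2.66], [-1.03, 1.9], [-1.14, 1.46], [-1.82, 2.27], [-1.45, 1.34], [-3.14, 3.14]. Speed limits (rad/s): [2.22, 2.22, 2.79, 3.14, 3.14, 3.14].

INTERFACE

Orientations are given as a rotation vector (axis times angle).
In Python, from cell import * gives the robot as it stands. The module is installed in compiled form; this text tells all that it offers.
- The arm moves only by the tool jog_arm, never from a script. Its argument "steps" is one flat list of numbers, 5 for each row, row after row: the closure, from 0 (fully open) to 1 (shut), then the shift along the world's x, y, z in m, then the turn about the world's z in degrees. A call has 1 to 12 rows; each row shifts and turns the commanded pose from where the row before left it; what a row does not reach is not made up. A row lasts 1/8 s, in which the tool goes at most 62.5 mm and 10.7 degrees, less where a joint would pass 70% of its speed; a pose out of reach is approached as far as the arm can. A call is refused whole if a number of a shift passes 0.0625 or a number of a turn 10.7, either way. A call with a gripper value outside its range is refused whole. The fingers move at their own pace and stop on an object; "squeeze" is the grip in N (left out, the last holds). Time passes only in rows, so rows that do not move let the fingers close. It gives the time, the measured TCP pose, the force and the opening at its end, in the units of the state.
- get_obs(): the state, without advancing time (a new reading comes with each control period).
- snapshot(name): name is "scene" or "side" or "wrist"; returns a dict with "frame" (400x640x3 uint8, red, green, blue), "intrinsics" (3x3 intrinsics, pixels), "position" and "orientation" of the camera in the world; the wrist camera has in their place "mount" (4x4, takes a point from camera to tool coordinates, whose origin is the TCP and whose axes are the flange's). Camera axes: x right, y down, z forward; pixel columns grow to the right and rows downward; lengths in mm; the calibration is good to about 2 mm. A picture is of the moment at which its call begins: read the wrist's pose just before it. There is no depth.
- close_job(): hands the job in, once; it reports no verdict.
The state is a dict: "time": time; "qpos": joint angles; "joint_velocities": joint speeds; "joint_efforts": joint torques, N m; "eef_pos": TCP position; "eef_rot": TCP orientation; "contact_force": force on the tool from outside, world axes, zero at the start; "moment": the same for the moment, N m; "opening": finger opening in mm.
Only numpy, scipy, OpenCV 4.12 (cv2) and the standard library are available. Lean on these libraries where they do the work, as an engineer would, in place of code of your own. Each camera call takes 0.05 s, during which the arm holds its last target.

## Working session

There is one attempt and no reset: what is moved stays moved. The work goes in short steps, Python scripts to look and compute and a tool call to move; the robot and the scene stay as the last step left them, time stands still between calls to the robot, and variables do not carry over. Pictures are saved under pics/ and viewed, and the job is handed in when it is done.

Besides the shell and the picture viewer there is one more tool, called after "Emit:" as name(argument=value, ...) on one line, values as JSON. jog_arm: Moves the arm, as the interface text tells. Its arguments: {"type":"object","properties":{"steps":{"type":"array","items":{"type":"number"}},"squeeze":{"type":"number"}},"required":["steps"]}

```bash
mkdir -p pics; cat > h.py <<'E'
from cell import *
import numpy as np, cv2
from scipy.spatial.transform import Rotation as R
def snap(n,f):
    o=get_obs(); s=snapshot(n); cv2.imwrite('pics/'+f+'.png',s['frame'][:,:,::-1]); return o,s
E
python3 - <<'E'
from h import *
import pickle
print(get_obs())
for n in ['scene','side','wrist']:
    o,s=snap(n,n+'0'); pickle.dump((o,s),open(n+'0.pkl','wb'))
    print({k:v for k,v in s.items() if k!='frame'})
E
```

```text
{'time': 0.0, 'qpos': array([ 1.24000716e+00,  2.38786201e-01, -1.42679350e-02,  1.31920883e+00,
        1.40512385e-05,  1.57077617e+00]), 'joint_velocities': array([ 1.50216912e-04,  1.50728679e-03,  4.05110185e-04,  1.19444605e-03,
       -4.17216141e-05, -5.12555729e-04]), 'joint_efforts': array([ 1.32139656e-03, -5.38780940e+01,  3.46438336e+01,  1.84546353e-02,
        5.60982505e-05,  6.58963913e-06]), 'eef_pos': array([170.37179085, 496.13554241, 230.66946379]), 'eef_rot': array([-5.17163275e-01, -3.09847335e+00,  2.26852803e-03]), 'contact_force': array([ 0.1835661 , -0.12117073,  0.45357263]), 'moment': array([-0.0262975 ,  0.0145724 ,  0.04425367]), 'opening': 85.24296344397489}
{'intrinsics': array([[402.62702992,   0.        , 324.41405934],
       [  0.        , 402.62702992, 204.63906303],
       [  0.        ,   0.        ,   1.        ]]), 'position': array([1328.32737301,   -2.92364126,  948.3289381 ]), 'orientation': array([-1.73478005, -1.76115148,  0.72212933])}
{'intrinsics': array([[391.35433246,   0.        , 318.57168655],
       [  0.        , 391.35433246, 201.93682588],
       [  0.        ,   0.        ,   1.        ]]), 'position': array([1373.1030013 ,  406.72066347,  740.77889911]), 'orientation': array([-1.26243222, -1.98580957,  1.08989346])}
{'intrinsics': array([[325.31347452,   0.        , 319.12668924],
       [  0.        , 325.31347452, 199.55277669],
       [  0.        ,   0.        ,   1.        ]]), 'mount': array([[ 4.19465715e-04, -9.57741867e-01, -2.87628823e-01,
         7.26229995e+01],
       [ 9.99999805e-01,  2.68410990e-04,  5.64606801e-04,
         4.93644110e-01],
       [-4.63544835e-04, -2.87629004e-01,  9.57741793e-01,
        -1.41387817e+02],
       [ 0.00000000e+00,  0.00000000e+00,  0.00000000e+00,
         1.00000000e+00]])}
```

View pics/scene0.png

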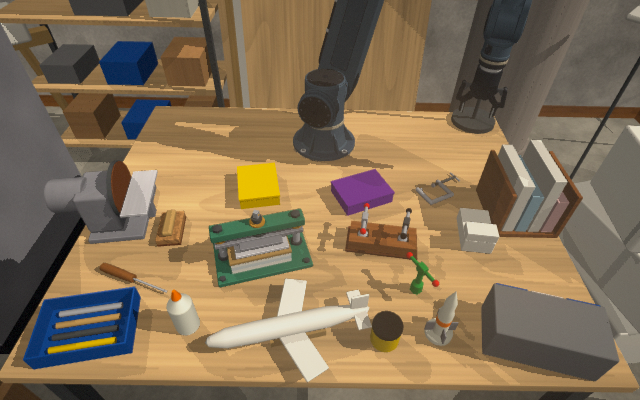

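View pics/side0.png

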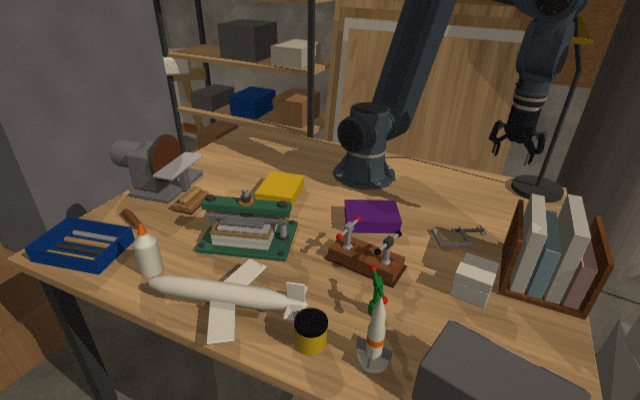

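View pics/wrist0.png

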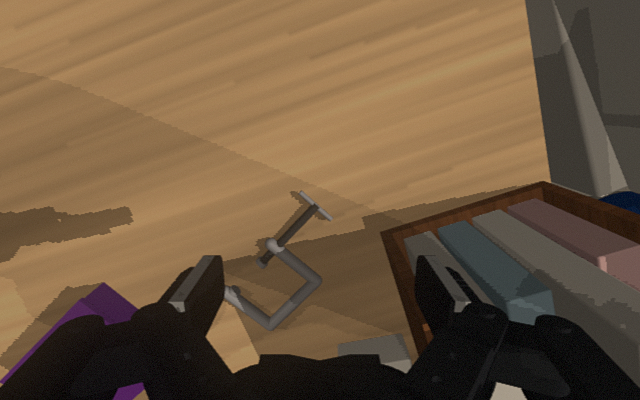

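Candidates in the scene view are the red-knobbed T-key at (364,222), the black-knobbed hexkey at (406,225), and the green look-alike with red tips at (423,273). By the description it is the one at (364,222), so I'll check it in a close crop.

```bash
python3 - <<'E'
from h import *
a=cv2.imread('pics/scene0.png')
c=cv2.resize(a[190:300,330:450],None,fx=5,fy=5,interpolation=cv2.INTER_CUBIC);cv2.imwrite('pics/c1.png',c)
c=cv2.resize(a[195:295,195:325],None,fx=6,fy=6,interpolation=cv2.INTER_CUBIC);cv2.imwrite('pics/c2.png',c)
a=cv2.imread('pics/side0.png')
c=cv2.resize(a[200:290,320:420],None,fx=6,fy=6,interpolation=cv2.INTER_CUBIC);cv2.imwrite('pics/c3.png',c)
c=cv2.resize(a[180:265,190:310],None,fx=6,fy=6,interpolation=cv2.INTER_CUBIC);cv2.imwrite('pics/c4.png',c)
E
```

```text
(no output)
```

View pics/c1.png

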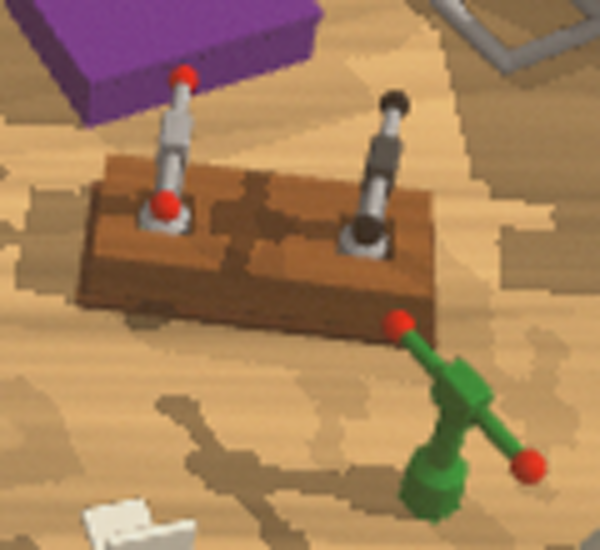

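View pics/c2.png

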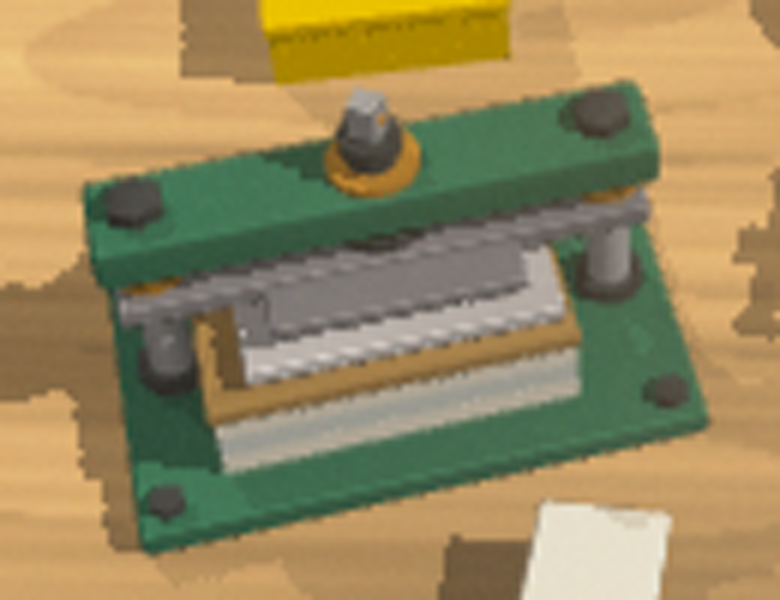

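View pics/c3.png

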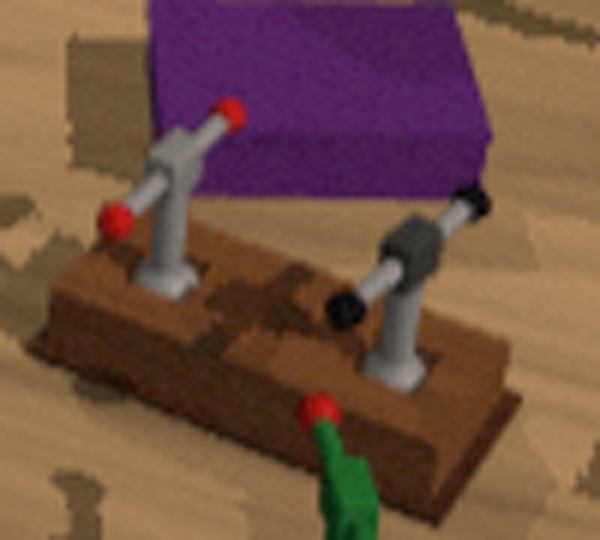

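View pics/c4.png

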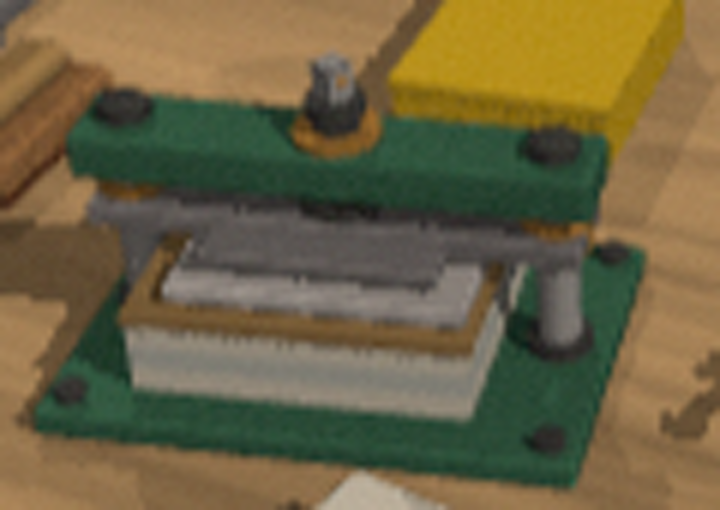

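The crop confirms it. The red-knobbed key stands in the left hole, with knobs at scene (366.8,205.2) and (363.2,231.2). The green look-alike stands on the table and is rejected. Next I'll triangulate.

```bash
cat >> h.py <<'E'
import pickle
def ray(s,px):
    d=np.linalg.inv(s['intrinsics'])@np.array([px[0],px[1],1.0]); Rm=R.from_rotvec(s['orientation']).as_matrix()
    d=Rm@d; return np.array(s['position']),d/np.linalg.norm(d)
def tri(rs):
    A=np.zeros((3,3));b=np.zeros(3)
    for p,d in rs:
        M=np.eye(3)-np.outer(d,d);A+=M;b+=M@p
    x=np.linalg.solve(A,b); return x,[np.linalg.norm((np.eye(3)-np.outer(d,d))@(x-p)) for p,d in rs]
def atz(r,z): p,d=r; return p+d*(z-p[2])/d[2]
def wcam(o,s):
    T=np.eye(4);T[:3,:3]=R.from_rotvec(o['eef_rot']).as_matrix();T[:3,3]=o['eef_pos']
    C=T@s['mount']; return dict(intrinsics=s['intrinsics'],position=C[:3,3],orientation=R.from_matrix(C[:3,:3]).as_rotvec())
E
python3 - <<'E'
from h import *
np.set_printoptions(precision=1,suppress=True)
sc=pickle.load(open('scene0.pkl','rb'))[1];sd=pickle.load(open('side0.pkl','rb'))[1]
f=lambda x,y,k,a,b:((x+.5)/k-.5+a,(y+.5)/k-.5+b)
for n,a,b in [('redfar',(184,76),(230,115)),('rednear',(166,206),(116,219)),('blkfar',(395,103),(474,203)),('blknear',(368,229),(346,308)),('bossred',(177,128),(172,160))]:
    print(n,tri([ray(sc,f(*a,5,330,190)),ray(sd,f(*b,6,320,200))]))
for n,a,b in [('sqtop',(366,98),(332,62)),('ring',(372,170),(337,135)),('boltL',(134,198),(124,104)),('boltR',(600,108),(553,145)),('cL',(85,187),(80,103)),('cR',(632,83),(607,140))]:
    print(n,tri([ray(sc,f(*a,6,195,195)),ray(sd,f(*b,6,190,180))]))
print('green',atz(ray(sc,(416,288)),0), atz(ray(sc,(421,268)),100))
print('purple', [atz(ray(sc,p),30) for p in [(365,172),(393,184),(347,206)]])
E
```

```text
redfar (array([462.1, 132.4, 103.2]), [np.float64(0.839612129582222), np.float64(0.8396121295822696)])
rednear (array([568.8, 115.2, 105.7]), [np.float64(0.08360624838785548), np.float64(0.08360624838798388)])
blkfar (array([479.8, 257.5, 101.9]), [np.float64(0.25686722253993427), np.float64(0.2568672225400197)])
blknear (array([581.9, 227.6, 103.7]), [np.float64(0.2873660649160744), np.float64(0.2873660649160539)])
bossred (array([514.5, 123.4, 109.1]), [np.float64(3.0549091170802067), np.float64(3.0549091170801295)])
sqtop (array([ 566.8, -180. ,  174. ]), [np.float64(1.2087504601385055), np.float64(1.2087504601383907)])
ring (array([ 570.3, -180.1,  133. ]), [np.float64(0.7048627377654851), np.float64(0.704862737765419)])
boltL (array([ 598.5, -283.3,  139.8]), [np.float64(1.0162380772087458), np.float64(1.0162380772088517)])
boltR (array([534.6, -78.2, 137.3]), [np.float64(1.3465846648494295), np.float64(1.3465846648492652)])
cL (array([ 596. , -308.3,  136.8]), [np.float64(6.054208833039315), np.float64(6.054208833039422)])
cR (array([506.5, -64.5, 127.5]), [np.float64(0.4184443246595438), np.float64(0.4184443246594737)])
green [684.6 266.    0. ] [690.4 260.4 100. ]
purple [array([218.4, 150.9,  30. ]), array([280.4, 243.9,  30. ]), array([393.2,  80.9,  30. ])]
```

```bash
python3 - <<'E'
from h import *
o=get_obs();M=R.from_rotvec(o['eef_rot']).as_matrix();print(M.round(3), np.degrees(np.arctan2(M[1,0],M[0,0])), np.degrees(o['qpos']))
E
```

```text
[[-0.946  0.325 -0.   ]
 [ 0.325  0.946 -0.001]
 [-0.    -0.001 -1.   ]] 161.04842613359332 [ 7.10490940e+01  1.36732869e+01 -8.05853099e-01  7.55846706e+01
 -6.31228957e-05  9.00006680e+01]
```

Emit:
jog_arm(steps=[0,0.0345,-0.037,0.007,1,0,0.0345,-0.037,0.007,1,0,0.0345,-0.037,0.007,1,0,0.0345,-0.037,0.007,1,0,0.0345,-0.037,0.007,1,0,0.0345,-0.037,0.007,1,0,0.0345,-0.037,0.007,1,0,0.0345,-0.037,0.007,1,0,0.0345,-0.037,0.007,1,0,0.0345,-0.037,0.007,1,0,0,0,0,0,0,0,0,0,0])

```text
time: 1.65
eef_pos: [515.2, 126.4, 300.8]
eef_rot: [-0.247, -3.131, 0.0]
contact_force: [0.4, 0.5, -0.2]
opening: 85.2
```

```bash
python3 - <<'E'
from h import *
o,s=snap('wrist','w1');pickle.dump((o,s),open('w1.pkl','wb'))
M=R.from_rotvec(o['eef_rot']).as_matrix();print(o['time'],o['eef_pos'], np.degrees(np.arctan2(M[1,0],M[0,0])), np.degrees(o['qpos']))
E
```

```text
1.65 [515.19269628 126.38965913 300.83908523] 170.9948282407775 [1.37791554e+01 1.35397507e+01 9.18548665e+00 8.57093921e+01
 8.14693043e-03 2.27843134e+01]
```

View pics/w1.png

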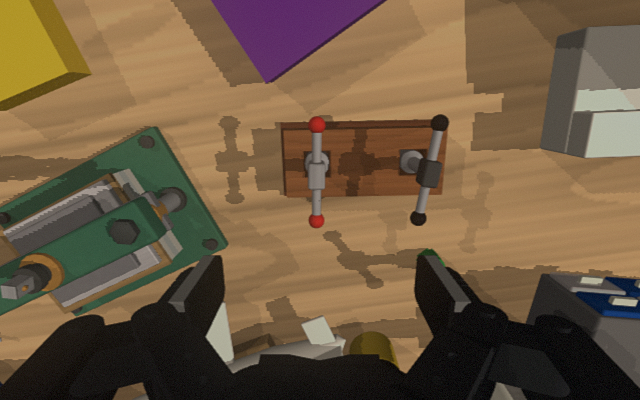

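Wrist view: red knobs at (317,124) and (316,221), boss at (317,175), and the bar almost vertical in the image. Next I'll look at the screw's square from above.

Emit:
jog_arm(steps=[0,0.01,-0.051,0,0,0,0.01,-0.051,0,0,0,0.01,-0.051,0,0,0,0.01,-0.051,0,0,0,0.006,-0.051,0,0,0,0.006,-0.051,0,0,0,0,0,0,0,0,0,0,0,0])

```text
time: 2.7
eef_pos: [567.3, -178.3, 301.2]
eef_rot: [-0.244, -3.132, -0.001]
contact_force: [0.4, 0.2, -0.4]
opening: 85.2
```

```bash
python3 - <<'E'
from h import *
np.set_printoptions(precision=1,suppress=True)
o,s=snap('wrist','w2');pickle.dump((o,s),open('w2.pkl','wb'))
print(o['time'],o['eef_pos'],np.degrees(o['qpos']))
a=cv2.imread('pics/w2.png')[130:250,250:390];cv2.imwrite('pics/w2c.png',cv2.resize(a,None,fx=5,fy=5,interpolation=cv2.INTER_CUBIC))
o,s=pickle.load(open('w1.pkl','rb'));c=wcam(o,s)
for p in [(317,124),(316,221),(440,122),(418.5,218)]: print(atz(ray(c,p),101))
print(atz(ray(c,(317,175)),114))
sc=pickle.load(open('scene0.pkl','rb'))[1];sd=pickle.load(open('side0.pkl','rb'))[1]
f=lambda x,y,k,a,b:((x+.5)/k-.5+a,(y+.5)/k-.5+b)
for n,a,b,w in [('redfar',(184,76),(230,115),(317,124)),('rednear',(166,206),(116,219),(316,221))]:
    print(n,tri([ray(sc,f(*a,5,330,190)),ray(sd,f(*b,6,320,200)),ray(c,w)]))
E
```

```text
2.7 [ 567.3 -178.3  301.2] [-17.5  20.3  18.8  88.5   0.   -8.5]
[464.5 132.7 101. ]
[568.8 114.9 101. ]
[482.2 257.2 101. ]
[583.1 228.2 101. ]
[514.4 124.8 114. ]
redfar (array([464.1, 132.7, 104.7]), [np.float64(1.0444099179490896), np.float64(0.8992566449845222), np.float64(0.2489893520444931)])
rednear (array([567.6, 115.1, 104.6]), [np.float64(0.3239687414435817), np.float64(0.36823290831451505), np.float64(0.15911010925404576)])
```

View pics/w2c.png

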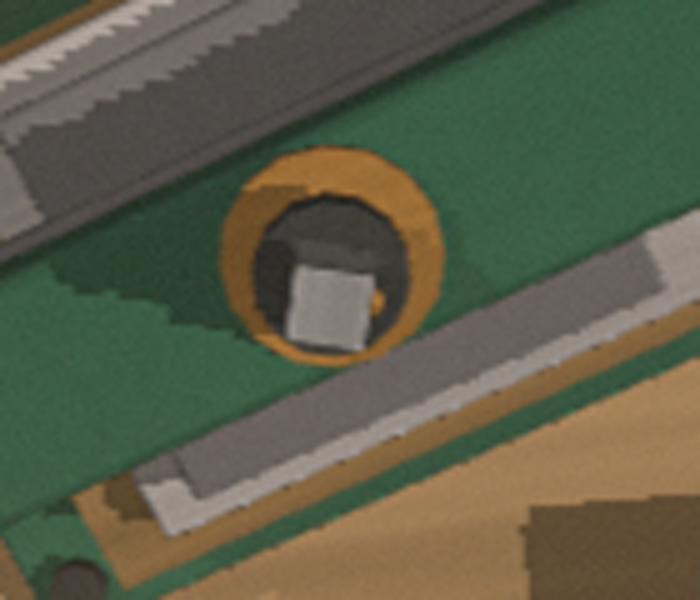

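View pics/w2.png

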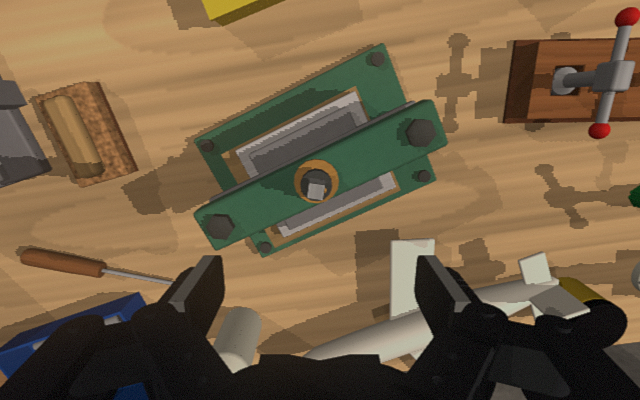

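The square's top face shows at crop corners (302,266), (376,275), (364,350), (286,342), which is about (316,192) in the full image.

```bash
python3 - <<'E'
from h import *
np.set_printoptions(precision=1,suppress=True)
o,s=pickle.load(open('w2.pkl','rb'));c=wcam(o,s)
f=lambda x,y,k=5,a=250,b=130:((x+.5)/k-.5+a,(y+.5)/k-.5+b)
P=[(302,266),(376,275),(364,350),(286,342)]
sc=pickle.load(open('scene0.pkl','rb'))[1];sd=pickle.load(open('side0.pkl','rb'))[1]
g=lambda x,y,k,a,b:((x+.5)/k-.5+a,(y+.5)/k-.5+b)
m=np.mean(P,0)
print('sqtop',tri([ray(c,f(*m)),ray(sc,g(366,98,6,195,195)),ray(sd,g(332,62,6,190,180))]))
for z in (166,172,178):
    W=np.array([atz(ray(c,f(*p)),z) for p in P]);print(z,W.mean(0))
    for i in range(4):
        d=W[(i+1)%4]-W[i];print(np.linalg.norm(d),np.degrees(np.arctan2(d[1],d[0]))%90)
print('ring z131-137',[atz(ray(c,f(332,257)),z) for z in (133,142)])
print('bolts z138',[atz(ray(c,p),138) for p in [(219,225),(420,132)]])
E
```

```text
sqtop (array([ 567.3, -180. ,  174.4]), [np.float64(0.47486408843104044), np.float64(1.3397127080961009), np.float64(1.1269211642265267)])
166 [ 569.8 -180.9  166. ]
13.049687156165126 73.96793503996389
13.86919980574623 72.56224223233865
13.914016884925879 74.98995842931359
14.164329833609653 69.09848485335124
172 [ 568.2 -180.6  172. ]
12.766670599975525 73.96793503996355
13.568409976905466 72.56224223233866
13.612255080645742 74.98995842931355
13.857139339135019 69.0984848533513
178 [ 566.6 -180.3  178. ]
12.48365404378592 73.96793503996372
13.2676201480647 72.56224223233866
13.310493276365602 74.989958429314
13.549948844660385 69.0984848533513
ring z131-137 [array([ 568.4, -180.9,  133. ]), array([ 566.2, -180.5,  142. ])]
bolts z138 [array([ 596.8, -283.7,  138. ]), array([536.3, -78.8, 138. ])]
```

Emit:
jog_arm(steps=[0,-0.0086,0.0504,0,-0.6,0,-0.0086,0.0504,0,0,0,-0.0086,0.0504,0,0,0,-0.0086,0.0504,-0.035,0,0,-0.0086,0.0504,-0.035,0,0,-0.0083,0.0504,-0.035,0,0,0,0,0,0,0,0,0,0,0])

```text
time: 3.75
eef_pos: [515.8, 124.0, 196.9]
eef_rot: [0.257, 3.13, -0.0]
contact_force: [-0.1, -0.5, -0.1]
opening: 85.2
```

```bash
python3 - <<'E'
from h import *
np.set_printoptions(precision=1,suppress=True)
o,s=snap('wrist','w3');pickle.dump((o,s),open('w3.pkl','wb'))
print(o['time'],o['eef_pos'],o['contact_force'],np.degrees(o['qpos']))
E
```

```text
3.75 [515.8 124.  196.9] [-0.1 -0.5 -0.1] [13.5 14.9 -4.1 70.9 -0.  22.9]
```

View pics/w3.png

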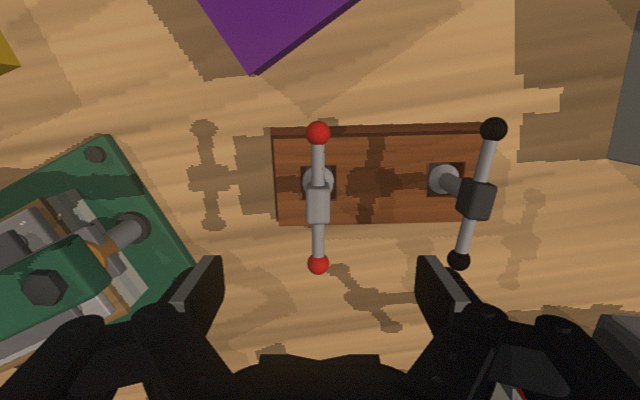

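```bash
python3 - <<'E'
from h import *
np.set_printoptions(precision=2,suppress=True)
o,s=pickle.load(open('w3.pkl','rb'));c=wcam(o,s)
im=s['frame'].astype(int);m=(im[...,0]>150)&(im[...,1]<90)&(im[...,2]<90)
n,l,st,ce=cv2.connectedComponentsWithStats(m.astype(np.uint8))
print([(st[i],ce[i]) for i in range(1,n) if st[i][4]>30])
for z in (101,104):
  W=[atz(ray(c,ce[i]),z) for i in range(1,n) if st[i][4]>150];print(W,np.mean(W,0)); d=W[1]-W[0];print(np.linalg.norm(d),np.degrees(np.arctan2(d[1],d[0])))
E
```

```text
[(array([312, 123,  18,  18, 232], dtype=int32), array([320.75, 131.74])), (array([314, 258,  15,  15, 179], dtype=int32), array([320.65, 265.03]))]
[array([464.79, 134.14, 101.  ]), array([569.58, 116.92, 101.  ])] [517.18 125.53 101.  ]
106.19210152811085 -9.334497658122464
[array([464.53, 134.17, 104.  ]), array([567.99, 117.16, 104.  ])] [516.26 125.67 104.  ]
104.84929774400256 -9.334497658122462
```

Emit:
jog_arm(steps=[0,0.0003,0.0006,-0.03,0.2,0,0.0003,0.0006,-0.03,0,0,0,0,-0.03,0,0,0,0,-0.0225,0,0,0,0,0,0,1,0,0,0,0,1,0,0,0,0,1,0,0,0,0,1,0,0,0,0,1,0,0,0,0,1,0,0,0,0], squeeze=60)

```text
time: 5.18
eef_pos: [517.0, 123.8, 84.3]
eef_rot: [0.256, 3.13, -0.001]
contact_force: [-1.6, -2.4, 6.4]
opening: 17.4
```

```bash
python3 - <<'E'
from h import *
np.set_printoptions(precision=2,suppress=True)
o,s=snap('wrist','w4');pickle.dump((o,s),open('w4.pkl','wb'));snap('side','s4')
print(o['time'],o['eef_pos'],o['contact_force'],o['moment'],o['opening'])
a=cv2.imread('pics/s4.png');cv2.imwrite('pics/s4c.png',cv2.resize(a[190:290,320:420],None,fx=6,fy=6,interpolation=cv2.INTER_CUBIC))
E
```

```text
5.175 [517.05 123.8   84.35] [-1.6  -2.41  6.42] [-0.61  0.25 -0.01] 17.429026055081643
```

View pics/w4.png

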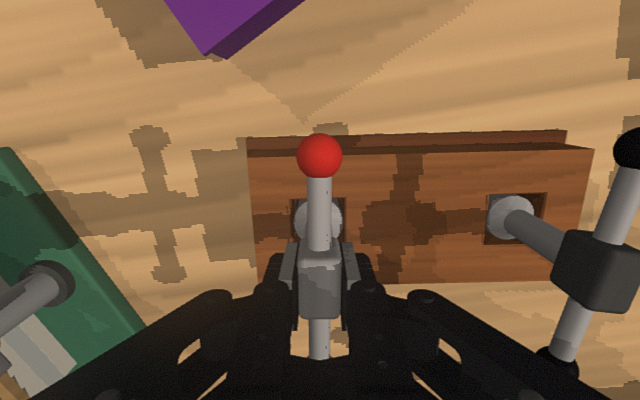

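View pics/s4c.png

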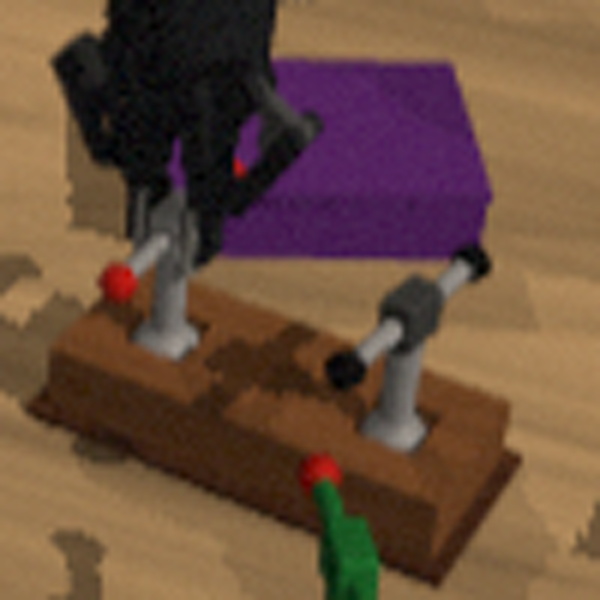

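The jaws hold the boss with an opening of 17.4 mm; knob at (320,156), boss at (320,283). Now lift.

Emit:
jog_arm(steps=[1,0,0,0,0,1,0,0,0.01,0,1,0,0,0.025,0,1,0,0,0.035,0,1,0,0,0.04,0,1,0,0,0.045,0,1,0,0,0.045,0,1,0,0,0,0,1,0,0,0,0], squeeze=90)

```text
time: 6.4
eef_pos: [516.3, 124.1, 282.7]
eef_rot: [-0.256, -3.13, 0.001]
contact_force: [-0.1, 0.1, -5.6]
opening: 16.5
```

```bash
python3 - <<'E'
from h import *
np.set_printoptions(precision=2,suppress=True)
o,s=snap('wrist','w5');pickle.dump((o,s),open('w5.pkl','wb'));o2,s2=snap('side','s5');snap('scene','sc5')
print(o['time'],o['eef_pos'],o['contact_force'],o['moment'],o['opening'])
a=cv2.imread('pics/s5.png');cv2.imwrite('pics/s5c.png',cv2.resize(a[140:260,300:420],None,fx=5,fy=5,interpolation=cv2.INTER_CUBIC))
a=cv2.imread('pics/sc5.png');cv2.imwrite('pics/sc5c.png',cv2.resize(a[120:240,310:430],None,fx=5,fy=5,interpolation=cv2.INTER_CUBIC))
E
```

```text
6.4 [516.28 124.09 282.74] [-0.07  0.07 -5.6 ] [-0.07  0.06  0.04] 16.474468211876953
```

View pics/s5c.png

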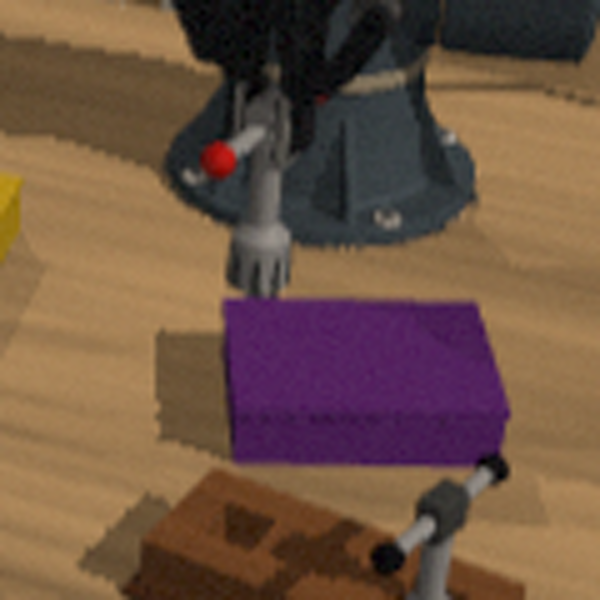

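View pics/sc5c.png

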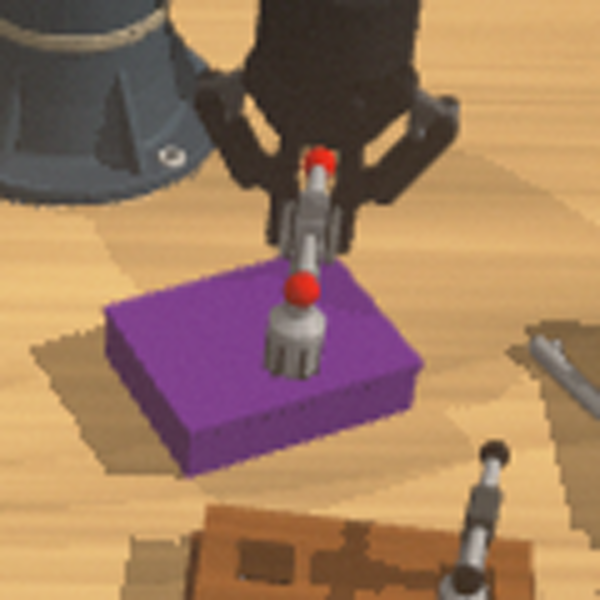

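View pics/w5.png

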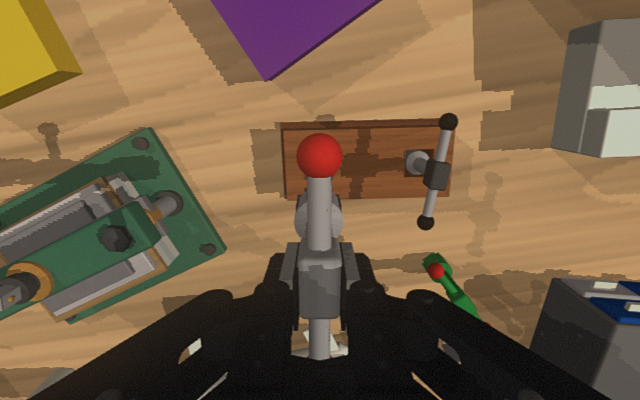

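```bash
python3 - <<'E'
from h import *
np.set_printoptions(precision=2,suppress=True)
sc=pickle.load(open('scene0.pkl','rb'))[1];sd=pickle.load(open('side0.pkl','rb'))[1]
g=lambda p,a,b,k=5:((p[0]+.5)/k-.5+a,(p[1]+.5)/k-.5+b)
t=np.array([516.28,124.09,282.74])
for n,p,q in [('mouth',(293,357),(259,284)),('knobnear',(302,290),(218,159))]:
    x,e=tri([ray(sc,g(p,310,120)),ray(sd,g(q,300,140))]);print(n,x-t,e)
o,s=pickle.load(open('w5.pkl','rb'));c=wcam(o,s)
im=s['frame'].astype(int);m=(im[...,0]>140)&(im[...,1]<90)&(im[...,2]<90)
n,l,st,ce=cv2.connectedComponentsWithStats(m.astype(np.uint8));i=1+st[1:,4].argmax();print(ce[i],st[i])
for z in (299,302,305):
  x=atz(ray(c,(320,156)),z)-t;print(z, R.from_rotvec(o['eef_rot']).inv().apply(x))
E
```

```text
mouth [ -3.82   0.36 -78.29] [np.float64(1.4388487029846158), np.float64(1.438848702984633)]
knobnear [52.48 -7.77 19.64] [np.float64(0.07229797963850805), np.float64(0.07229797963845627)]
[323.76 155.06] [ 305  136   37   39 1117]
299 [ 52.51   0.79 -16.18]
302 [ 52.99   0.78 -19.18]
305 [ 53.47   0.77 -22.18]
```

Emit:
jog_arm(steps=[1,0.006,-0.0347,0,-1,1,0.0075,-0.045,0,-1,1,0.0075,-0.045,0,-1,1,0.0075,-0.045,0,-1,1,0.0075,-0.045,0,-1,1,0.0075,-0.045,0,-1,1,0.008,-0.045,-0.005,-1,1,0,0,-0.0085,-1,1,0,0,0,0,1,0,0,0,0])

```text
time: 7.8
eef_pos: [568.1, -179.6, 270.2]
eef_rot: [-0.472, -3.105, -0.0]
contact_force: [1.1, -0.5, -3.4]
opening: 16.4
```

```bash
python3 - <<'E'
from h import *
np.set_printoptions(precision=2,suppress=True)
o,s=snap('wrist','w6');pickle.dump((o,s),open('w6.pkl','wb'));o2,s2=snap('side','s6');snap('scene','sc6')
M=R.from_rotvec(o['eef_rot']).as_matrix()
print(o['time'],o['eef_pos'],o['contact_force'],o['moment'],np.degrees(np.arctan2(M[1,0],M[0,0])),np.degrees(o['qpos']))
a=cv2.imread('pics/s6.png');cv2.imwrite('pics/s6c.png',cv2.resize(a[140:220,200:290],None,fx=8,fy=8,interpolation=cv2.INTER_CUBIC)[:600])
a=cv2.imread('pics/sc6.png');cv2.imwrite('pics/sc6c.png',cv2.resize(a[160:235,210:300],None,fx=8,fy=8,interpolation=cv2.INTER_CUBIC))
E
```

```text
7.8 [ 568.11 -179.61  270.18] [ 1.13 -0.5  -3.41] [0.04 0.05 0.  ] 162.72321680152325 [-17.55  20.39  14.49  84.14   0.01  -0.27]
```

View pics/s6c.png

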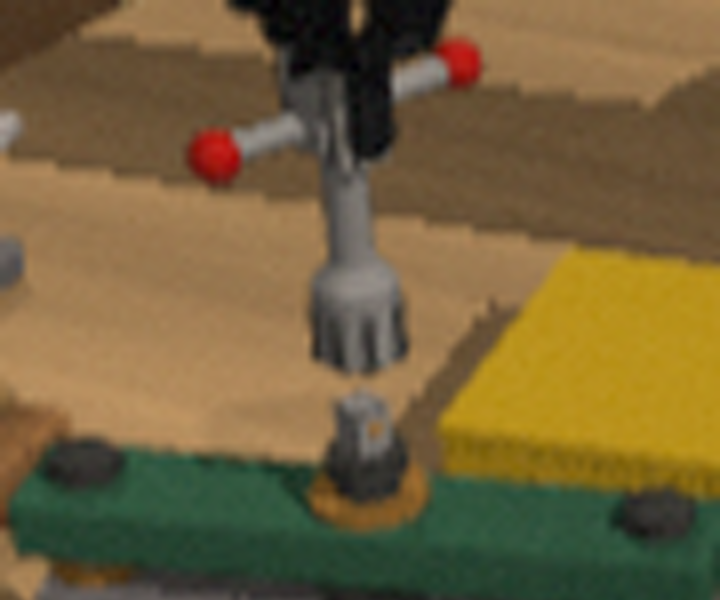

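View pics/sc6c.png

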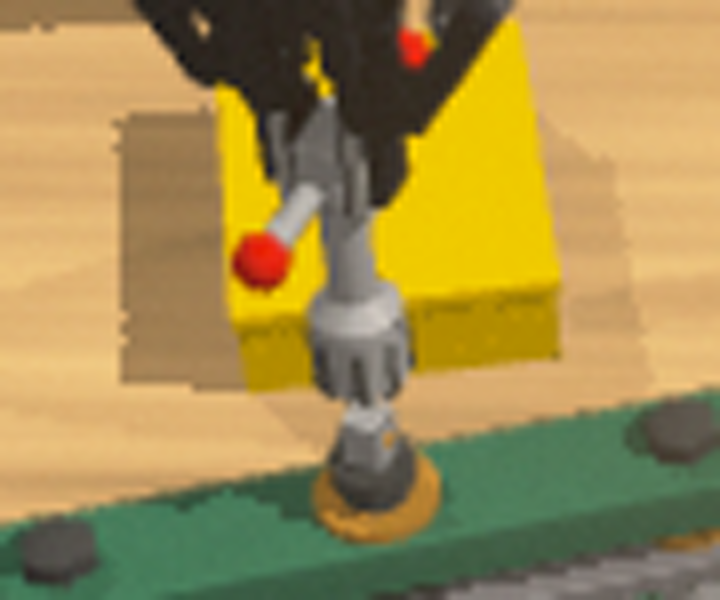

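View pics/w6.png

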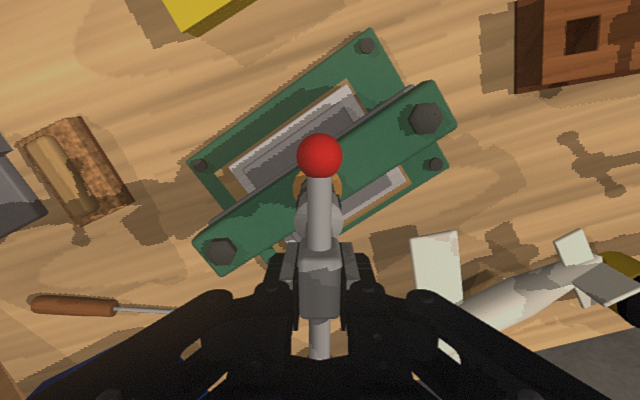

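Side crop: socket bottom centre at (359,352), square top at (362,402). Scene crop: socket bottom at (361,380), square top at (369,420). They are aligned to about 1–2 mm, so I'll go lower and measure again at close range.

Emit:
jog_arm(steps=[1,0.0005,0.0005,-0.006,0,1,0,0,-0.006,0,1,0,0,0,0,1,0,0,0,0])

```text
time: 8.45
eef_pos: [568.8, -180.1, 258.3]
eef_rot: [-0.474, -3.106, 0.0]
contact_force: [-0.3, 0.4, -4.0]
opening: 16.9
```

```bash
python3 - <<'E'
from h import *
np.set_printoptions(precision=2,suppress=True)
o,s2=snap('side','s7');snap('scene','sc7')
print(o['time'],o['eef_pos'],o['contact_force'],o['moment'])
a=cv2.imread('pics/s7.png');cv2.imwrite('pics/s7c.png',cv2.resize(a[165:210,220:270],None,fx=13,fy=13,interpolation=cv2.INTER_CUBIC))
a=cv2.imread('pics/sc7.png');cv2.imwrite('pics/sc7c.png',cv2.resize(a[188:230,230:280],None,fx=13,fy=13,interpolation=cv2.INTER_CUBIC))
E
```

```text
8.45 [ 568.77 -180.12  258.26] [-0.31  0.38 -3.96] [-0.02 -0.07 -0.01]
```

View pics/s7c.png

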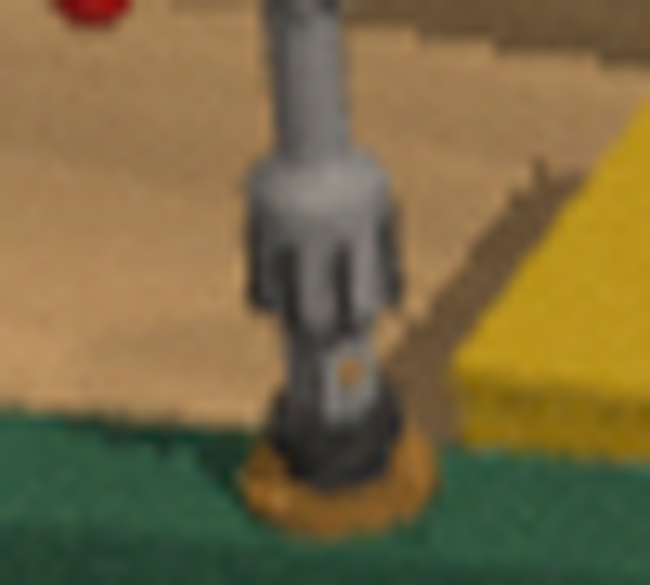

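View pics/sc7c.png

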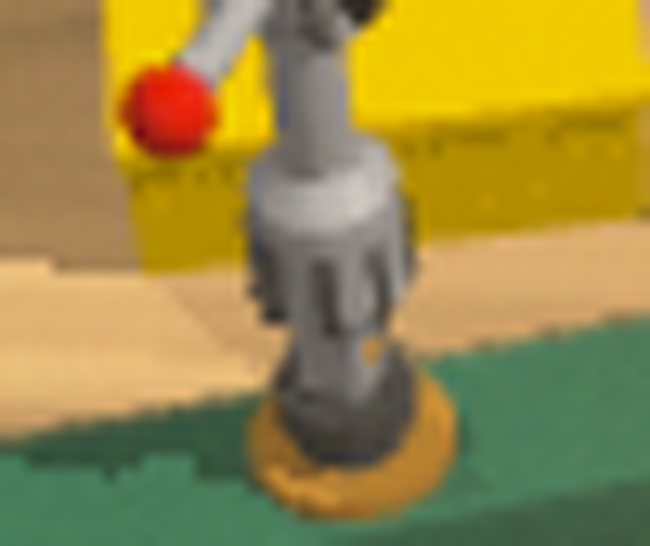

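Emit:
jog_arm(steps=[1,-0.0009,0,-0.002,0,1,0,0,-0.002,0,1,0,0,-0.002,0,1,0,0,0,0])

```text
time: 9.05
eef_pos: [567.8, -180.1, 252.0]
eef_rot: [-0.474, -3.105, 0.0]
contact_force: [0.4, -0.3, -4.8]
opening: 16.7
```

Emit:
jog_arm(steps=[1,0,0,-0.001,0,1,0,0,0,0])

```text
time: 9.3
eef_pos: [567.9, -180.1, 251.2]
eef_rot: [-0.474, -3.106, 0.0]
contact_force: [-1.0, 0.6, -4.9]
opening: 17.0
```

Emit:
jog_arm(steps=[1,0,0,-0.001,0,1,0,0,0,0])

```text
time: 9.55
eef_pos: [567.9, -180.1, 250.2]
eef_rot: [0.474, 3.106, -0.0]
contact_force: [0.6, -0.5, -4.5]
opening: 16.8
```

Emit:
jog_arm(steps=[1,0,0,-0.001,0,1,0,0,0,0])

```text
time: 9.8
eef_pos: [568.0, -180.1, 249.3]
eef_rot: [0.474, 3.105, -0.0]
contact_force: [0.3, -0.8, -5.2]
opening: 16.8
```

Emit:
jog_arm(steps=[1,0,0,-0.001,0,1,0,0,0,0])

```text
time: 10.05
eef_pos: [568.1, -180.1, 248.2]
eef_rot: [0.474, 3.105, -0.0]
contact_force: [1.0, 0.2, -6.0]
opening: 16.4
```

Emit:
jog_arm(steps=[1,0,0,-0.001,0,1,0,0,0,0])

```text
time: 10.3
eef_pos: [568.0, -180.1, 247.2]
eef_rot: [0.474, 3.105, -0.0]
contact_force: [1.7, -0.0, -4.2]
opening: 16.6
```

Emit:
jog_arm(steps=[1,0,0,-0.001,0,1,0,0,0,0])

```text
time: 10.55
eef_pos: [568.0, -180.1, 246.2]
eef_rot: [0.474, 3.106, -0.0]
contact_force: [2.0, -0.5, -5.9]
opening: 16.6
```

Emit:
jog_arm(steps=[1,0,0,-0.001,0,1,0,0,0,0])

```text
time: 10.8
eef_pos: [568.0, -180.1, 245.2]
eef_rot: [0.474, 3.106, -0.0]
contact_force: [2.3, -0.2, -5.7]
opening: 16.3
```

Emit:
jog_arm(steps=[1,0,0,-0.001,0,1,0,0,0,0])

```text
time: 11.05
eef_pos: [568.0, -180.1, 244.2]
eef_rot: [0.474, 3.106, -0.0]
contact_force: [2.4, -0.8, -6.0]
opening: 16.8
```

Emit:
jog_arm(steps=[1,0,0,-0.001,0,1,0,0,0,0])

```text
time: 11.3
eef_pos: [568.0, -180.1, 243.2]
eef_rot: [0.474, 3.106, -0.0]
contact_force: [2.5, -1.5, -5.1]
opening: 16.8
```

Emit:
jog_arm(steps=[1,0.0002,0,-0.001,0,1,0,0,0,0])

```text
time: 11.55
eef_pos: [568.0, -180.1, 242.1]
eef_rot: [-0.474, -3.105, 0.0]
contact_force: [1.8, -0.8, -5.2]
opening: 16.7
```

Emit:
jog_arm(steps=[1,0.0002,0,-0.001,0,1,0,0,0,0])

```text
time: 11.8
eef_pos: [568.2, -180.0, 241.2]
eef_rot: [-0.474, -3.105, 0.0]
contact_force: [0.7, -0.6, -4.2]
opening: 16.4
```

Emit:
jog_arm(steps=[1,0,0,-0.001,0,1,0,0,0,0])

```text
time: 12.05
eef_pos: [568.2, -180.0, 240.4]
eef_rot: [0.474, 3.106, -0.0]
contact_force: [0.1, 0.3, -2.5]
opening: 16.7
```

```bash
python3 - <<'E'
from h import *
o,s2=snap('side','s8')
print(o['time'],o['eef_pos'],o['contact_force'],o['moment'])
a=cv2.imread('pics/s8.png');cv2.imwrite('pics/s8c.png',cv2.resize(a[165:210,220:270],None,fx=13,fy=13,interpolation=cv2.INTER_CUBIC))
E
```

```text
12.05 [ 568.24985505 -180.03115111  240.36003349] [ 0.06329275  0.34995898 -2.52827937] [-0.00932822 -0.19447768  0.03666256]
```

View pics/s8c.png

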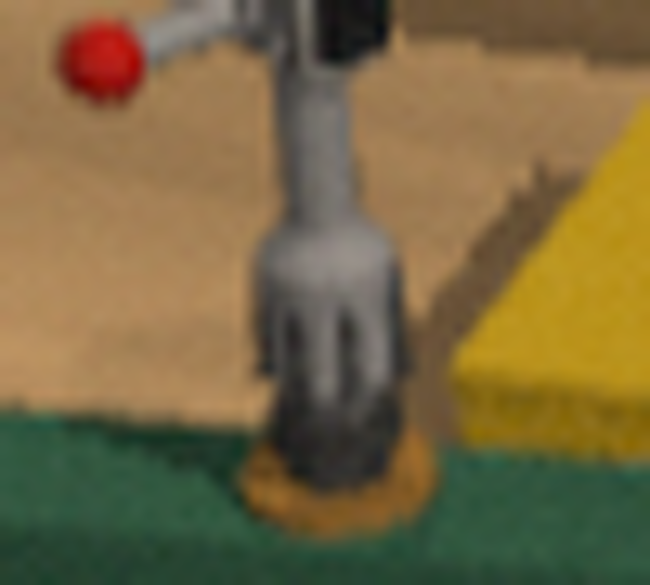

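The square has dropped in: the socket covers it and the collar is still exposed at about (337,430). Pushing on past the ball.

Emit:
jog_arm(steps=[1,0,0,-0.001,0,1,0,0,0,0])

```text
time: 12.35
eef_pos: [568.2, -180.1, 239.1]
eef_rot: [-0.474, -3.105, 0.0]
contact_force: [0.6, 1.0, -2.8]
opening: 16.8
```

Emit:
jog_arm(steps=[1,0,0,-0.001,0,1,0,0,0,0])

```text
time: 12.6
eef_pos: [568.3, -180.1, 238.1]
eef_rot: [-0.474, -3.105, 0.0]
contact_force: [0.2, -0.3, -4.2]
opening: 16.8
```

Emit:
jog_arm(steps=[1,0,0,-0.001,0,1,0,0,0,0])

```text
time: 12.85
eef_pos: [568.3, -180.1, 237.1]
eef_rot: [-0.474, -3.105, 0.0]
contact_force: [0.5, -0.7, -3.3]
opening: 16.6
```

Emit:
jog_arm(steps=[1,0,0,-0.001,0,1,0,0,0,0])

```text
time: 13.1
eef_pos: [568.3, -180.1, 236.2]
eef_rot: [-0.474, -3.105, 0.0]
contact_force: [0.3, 0.2, -2.9]
opening: 16.6
```

Emit:
jog_arm(steps=[1,0,0,-0.001,0,1,0,0,0,0])

```text
time: 13.35
eef_pos: [568.2, -180.1, 235.1]
eef_rot: [-0.474, -3.105, 0.0]
contact_force: [0.7, -0.4, -4.4]
opening: 16.8
```

Emit:
jog_arm(steps=[1,0,0,-0.001,0,1,0,0,0,0])

```text
time: 13.6
eef_pos: [568.2, -180.1, 234.0]
eef_rot: [-0.474, -3.105, 0.0]
contact_force: [1.1, -0.3, -6.0]
opening: 16.2
```

Emit:
jog_arm(steps=[1,0,0,-0.001,0,1,0,0,0,0])

```text
time: 13.85
eef_pos: [568.2, -180.1, 233.0]
eef_rot: [-0.474, -3.105, 0.0]
contact_force: [1.1, 0.3, -6.2]
opening: 16.7
```

Emit:
jog_arm(steps=[1,0,0,-0.001,0,1,0,0,0,0])

```text
time: 14.1
eef_pos: [568.2, -180.2, 232.2]
eef_rot: [-0.474, -3.105, 0.0]
contact_force: [0.3, -0.7, -4.5]
opening: 16.4
```

Emit:
jog_arm(steps=[1,0,0,-0.001,0,1,0,0,0,0])

```text
time: 14.35
eef_pos: [568.2, -180.2, 231.2]
eef_rot: [-0.474, -3.105, 0.0]
contact_force: [0.7, -0.5, -5.3]
opening: 16.9
```

```bash
python3 - <<'E'
from h import *
o,s2=snap('side','s9')
print(o['time'],o['eef_pos'],o['contact_force'],o['moment'])
a=cv2.imread('pics/s9.png');cv2.imwrite('pics/s9c.png',cv2.resize(a[165:210,220:270],None,fx=13,fy=13,interpolation=cv2.INTER_CUBIC))
E
```

```text
14.35 [ 568.24483747 -180.15033278  231.19185764] [ 0.66889513 -0.53578405 -5.33466582] [-0.18435166 -0.12296979  0.08059111]
```

View pics/s9c.png

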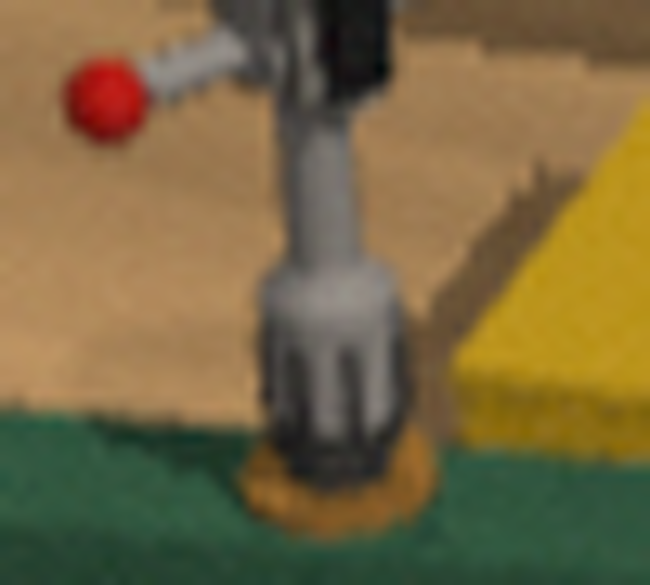

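Emit:
jog_arm(steps=[1,0,0,-0.001,0,1,0,0,0,0])

```text
time: 14.65
eef_pos: [568.4, -180.2, 231.0]
eef_rot: [0.474, 3.105, -0.001]
contact_force: [-1.3, -1.2, 3.3]
opening: 16.8
```

Emit:
jog_arm(steps=[1,0,0,-0.001,0,1,0,0,0,0])

```text
time: 14.9
eef_pos: [568.5, -180.3, 230.9]
eef_rot: [0.474, 3.103, -0.001]
contact_force: [-2.6, -0.3, 10.1]
opening: 16.3
```

Emit:
jog_arm(steps=[1,0,0,-0.001,0,1,0,0,0,0])

```text
time: 15.15
eef_pos: [568.6, -180.3, 230.9]
eef_rot: [0.474, 3.102, -0.001]
contact_force: [-4.4, 0.4, 17.6]
opening: 16.9
```

It has stopped at z=230.9 with about 22 N net. That fits the shoulder (square top near 174 less 20, plus 76). I'll push slightly more to confirm a hard stop, then look.

Emit:
jog_arm(steps=[1,0,0,-0.001,0,1,0,0,-0.001,0,1,0,0,0,0])

```text
time: 15.52
eef_pos: [568.8, -180.4, 230.8]
eef_rot: [0.473, 3.1, -0.002]
contact_force: [-7.9, 0.9, 30.8]
opening: 16.6
```

```bash
python3 - <<'E'
from h import *
o,s2=snap('side','s10');snap('scene','sc10')
print(o['time'],o['eef_pos'],o['contact_force'],o['moment'])
a=cv2.imread('pics/s10.png')[160:210,220:270];b=cv2.imread('pics/sc10.png')[180:230,235:285]
cv2.imwrite('pics/s10c.png',cv2.resize(np.hstack([a,b]),None,fx=8,fy=8,interpolation=cv2.INTER_CUBIC))
E
```

```text
15.525 [ 568.79650459 -180.3805311   230.76162565] [-7.89823944  0.94931216 30.8220899 ] [ 0.42811815  2.1109044  -0.01390057]
```

View pics/s10c.png

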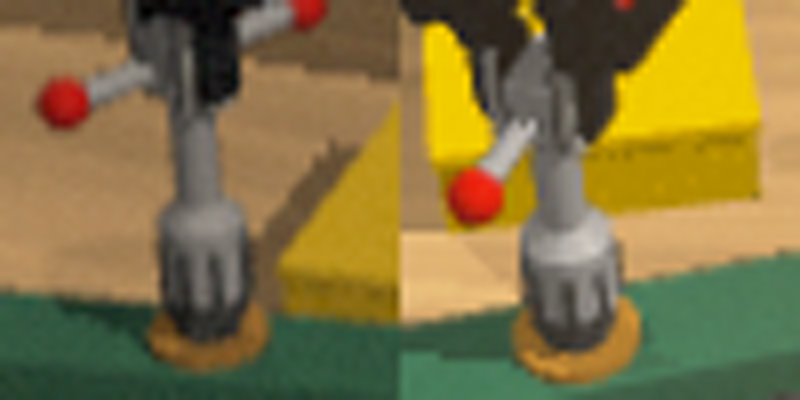

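```bash
python3 - <<'E'
from h import *
f=lambda n,y,x:cv2.resize(cv2.imread(f'pics/{n}.png')[y:y+28,x:x+20],None,fx=19,fy=19,interpolation=cv2.INTER_CUBIC)
cv2.imwrite('pics/cmp.png',np.hstack([f('s0' if 0 else 'side0',182,235),f('s10',182,235)]))
cv2.imwrite('pics/cmp2.png',np.hstack([f('scene0',205,248),f('sc10',205,248)]))
E
```

```text
(no output)
```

View pics/cmp.png

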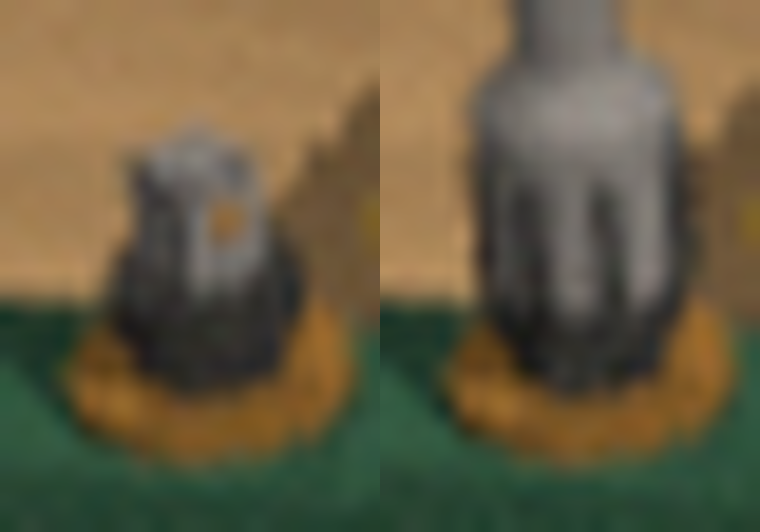

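View pics/cmp2.png

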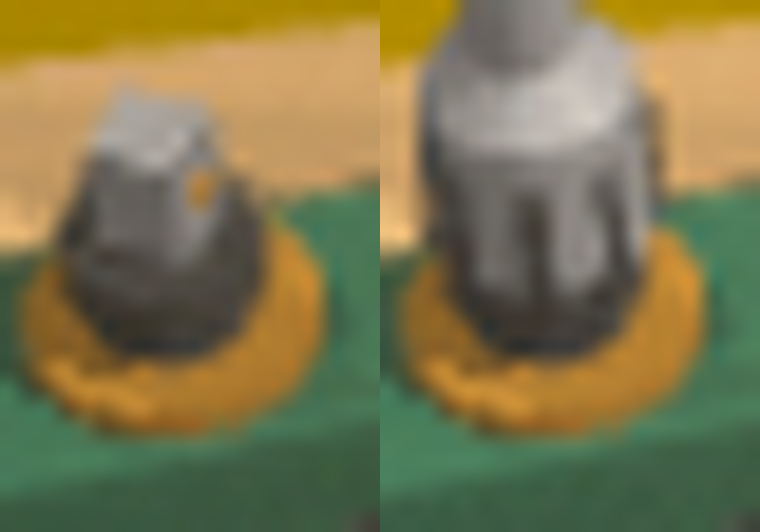

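The close-up comparison shows the socket rim on the collar's shoulder rim with no square visible, so the key is home. Now I'll relax the push and start turning clockwise, with z following 2 mm/rad.

Emit:
jog_arm(steps=[1,0,0,0.0015,0,1,0,0,0.001,0,1,0,0,0.001,0,1,0,0,0,0])

```text
time: 16.12
eef_pos: [568.5, -180.2, 230.9]
eef_rot: [0.474, 3.104, -0.001]
contact_force: [-3.0, -0.8, 9.7]
opening: 16.6
```

```bash
cat > st.py <<'E'
from h import *
np.set_printoptions(precision=2,suppress=True)
o=get_obs();F=[];Mo=[]
for i in range(1):
    F.append(o['contact_force']);Mo.append(o['moment'])
M=R.from_rotvec(o['eef_rot']).as_matrix()
print(o['time'],o['eef_pos'],o['contact_force'],'M',o['moment'].round(3),'yaw',np.degrees(np.arctan2(M[1,0],M[0,0])).round(2),'tilt',np.degrees(np.arccos(-M[2,2])).round(2),'eff6',o['joint_efforts'][5].round(3),'q6',np.degrees(o['qpos'][5]).round(2))
E
python3 st.py
```

```text
16.125 [ 568.5  -180.25  230.95] [-3.05 -0.82  9.71] M [-0.04  0.68 -0.  ] yaw 162.64 tilt 0.1 eff6 0.012 q6 -0.23
```

Emit:
jog_arm(steps=[1,0,0,-0.0001,-2.5,1,0,0,-0.0001,-2.5,1,0,0,-0.0001,-2.5])

```text
time: 16.5
eef_pos: [568.9, -180.9, 230.9]
eef_rot: [0.678, 3.065, -0.003]
contact_force: [-1.5, -4.1, 9.4]
opening: 16.8
```

```bash
python3 st.py
```

```text
16.5 [ 568.88 -180.94  230.93] [-1.52 -4.1   9.43] M [-0.88  0.5   0.13] yaw 155.05 tilt 0.19 eff6 -0.45 q6 7.35
```

Emit:
jog_arm(steps=[1,0,0,-0.0001,-2.5,1,0,0,-0.0001,-2.5,1,0,0,-0.0001,-2.5])

```text
time: 16.88
eef_pos: [568.9, -181.1, 230.7]
eef_rot: [0.877, 3.013, -0.003]
contact_force: [-1.9, -3.5, 11.1]
opening: 16.7
```

```bash
python3 st.py
```

```text
16.875 [ 568.89 -181.1   230.74] [-1.94 -3.5  11.12] M [-0.94  0.51  0.19] yaw 147.56 tilt 0.21 eff6 -0.329 q6 14.84
```

Emit:
jog_arm(steps=[1,-0.0002,-0.0004,-0.0001,-2.5,1,0,0,0,-2.5,1,0,0,-0.0001,-2.5])

```text
time: 17.25
eef_pos: [568.8, -181.3, 230.5]
eef_rot: [1.072, 2.95, -0.002]
contact_force: [-2.0, -3.4, 9.7]
opening: 16.5
```

```bash
python3 st.py
```

```text
17.25 [ 568.82 -181.33  230.51] [-1.99 -3.39  9.68] M [-0.69  0.37  0.24] yaw 140.06 tilt 0.2 eff6 -0.329 q6 22.29
```

Emit:
jog_arm(steps=[1,0,0,-0.0001,-2.5,1,0,0,-0.0001,-2.5,1,0,0,-0.0001,-2.5])

```text
time: 17.62
eef_pos: [568.8, -181.4, 230.2]
eef_rot: [1.262, 2.873, -0.002]
contact_force: [-1.2, -3.0, 10.3]
opening: 16.5
```

```bash
python3 st.py
```

```text
17.625 [ 568.76 -181.44  230.23] [-1.24 -3.01 10.31] M [-0.83  0.44  0.21] yaw 132.56 tilt 0.21 eff6 -0.329 q6 29.79
```

Emit:
jog_arm(steps=[1,0,0,-0.0001,-2.5,1,0,0,-0.0001,-2.5,1,0,0,-0.0001,-2.5])

```text
time: 18.0
eef_pos: [568.7, -181.6, 230.0]
eef_rot: [1.448, 2.784, -0.002]
contact_force: [-1.5, -4.1, 10.3]
opening: 16.9
```

```bash
python3 st.py
```

```text
18.0 [ 568.74 -181.56  229.98] [-1.53 -4.05 10.35] M [-0.94  0.53  0.23] yaw 125.05 tilt 0.21 eff6 -0.329 q6 37.29
```

The joint-6 effort holds at exactly -0.329 N m while the screw runs free, and z sinks 0.26 mm per 7.5°, as it should. That gives me a clean touch detector.

Emit:
jog_arm(steps=[1,0,-0.0002,-0.0001,-2.5,1,0,0,-0.0001,-2.5,1,0,0,-0.0001,-2.5])

```text
time: 18.38
eef_pos: [568.7, -181.7, 229.7]
eef_rot: [1.627, 2.683, -0.001]
contact_force: [-2.1, -4.4, 11.0]
opening: 16.6
```

```bash
python3 st.py
```

```text
18.375 [ 568.69 -181.72  229.71] [-2.14 -4.4  10.96] M [-0.9   0.55  0.22] yaw 117.55 tilt 0.21 eff6 -0.329 q6 44.77
```

Emit:
jog_arm(steps=[1,0,-0.0002,-0.0001,-2.5,1,0,0,-0.0001,-2.5,1,0,0,-0.0001,-2.5])

```text
time: 18.75
eef_pos: [568.6, -181.8, 229.4]
eef_rot: [1.799, 2.572, -0.001]
contact_force: [-1.9, -4.0, 11.0]
opening: 16.4
```

```bash
python3 st.py
```

```text
18.75 [ 568.61 -181.82  229.43] [-1.93 -3.96 11.02] M [-0.81  0.68  0.24] yaw 110.05 tilt 0.2 eff6 -0.331 q6 52.26
```

Emit:
jog_arm(steps=[1,0,0,-0.0001,-2.5,1,0,0,-0.0001,-2.5,1,0,0,-0.0001,-2.5])

```text
time: 19.12
eef_pos: [568.5, -181.9, 229.2]
eef_rot: [1.963, 2.448, -0.001]
contact_force: [-2.9, -3.4, 11.5]
opening: 16.5
```

```bash
python3 st.py
```

```text
19.125 [ 568.54 -181.91  229.16] [-2.92 -3.35 11.53] M [-0.89  0.77  0.23] yaw 102.55 tilt 0.2 eff6 -0.331 q6 59.76
```

Emit:
jog_arm(steps=[1,0,0,-0.0001,-2.5,1,0,0,-0.0001,-2.5])

```text
time: 19.38
eef_pos: [568.5, -182.0, 229.0]
eef_rot: [2.068, 2.36, -0.001]
contact_force: [-3.2, -4.1, 11.7]
opening: 16.6
```

```bash
python3 st.py
```

```text
19.375 [ 568.47 -181.96  229.01] [-3.2  -4.11 11.71] M [-0.94  0.85  0.29] yaw 97.55 tilt 0.2 eff6 -0.332 q6 64.76
```

Emit:
jog_arm(steps=[1,0,0,-0.0001,-2.5,1,0,0,-0.0001,-2.5])

```text
time: 19.62
eef_pos: [568.5, -182.0, 228.8]
eef_rot: [2.169, 2.268, -0.001]
contact_force: [-4.6, -4.0, 12.9]
opening: 16.8
```

```bash
python3 st.py
```

```text
19.625 [ 568.45 -181.98  228.81] [-4.6  -3.98 12.9 ] M [-1.02  0.9   0.2 ] yaw 92.55 tilt 0.2 eff6 -0.332 q6 69.76
```

Emit:
jog_arm(steps=[1,0,0,-0.0001,-2.5,1,0,0,-0.0001,-2.5])

```text
time: 19.88
eef_pos: [568.4, -182.0, 228.6]
eef_rot: [2.266, 2.171, -0.001]
contact_force: [-3.8, -4.2, 12.4]
opening: 17.1
```

```bash
python3 st.py
```

```text
19.875 [ 568.37 -182.02  228.64] [-3.77 -4.23 12.36] M [-1.06  0.97  0.21] yaw 87.55 tilt 0.2 eff6 -0.332 q6 74.76
```

Emit:
jog_arm(steps=[1,0,0,-0.0001,-2.5,1,0,0,0,-2.5])

```text
time: 20.12
eef_pos: [568.3, -182.0, 228.5]
eef_rot: [2.359, 2.07, -0.001]
contact_force: [-3.6, -4.2, 10.9]
opening: 17.0
```

```bash
python3 st.py
```

```text
20.125 [ 568.32 -182.05  228.48] [-3.56 -4.17 10.9 ] M [-1.08  0.96  0.23] yaw 82.54 tilt 0.2 eff6 -0.331 q6 79.76
```

```bash
python3 - <<'E'
from h import *
snap('side','s11');snap('scene','sc11')
f=lambda n:cv2.resize(cv2.imread(f'pics/{n}.png')[200:250,195:305],None,fx=7,fy=6,interpolation=cv2.INTER_CUBIC)
cv2.imwrite('pics/cmp3.png',np.vstack([f('s10'),f('s11')]))
E
```

```text
(no output)
```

View pics/cmp3.png

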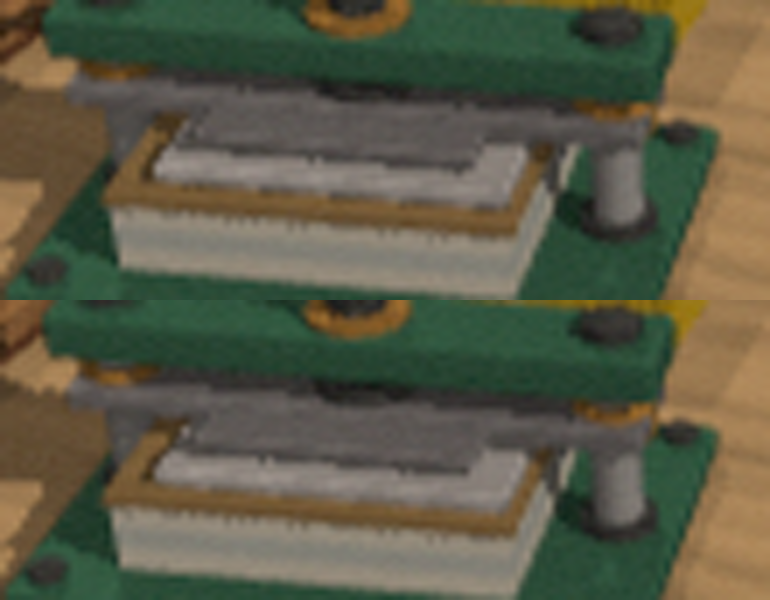

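The plate has sunk slightly and nothing shows touch yet. Carrying on while watching the torque.

Emit:
jog_arm(steps=[1,0,-0.0002,-0.0001,-2.5,1,0,0,-0.0001,-2.5])

```text
time: 20.48
eef_pos: [568.3, -182.1, 228.3]
eef_rot: [2.447, 1.965, -0.0]
contact_force: [-4.2, -3.9, 12.1]
opening: 16.9
```

```bash
python3 st.py
```

```text
20.475 [ 568.26 -182.14  228.29] [-4.23 -3.94 12.12] M [-0.95  1.07  0.29] yaw 77.55 tilt 0.18 eff6 -0.309 q6 84.73
```

Emit:
jog_arm(steps=[1,0,0,-0.0001,-2.5,1,0,0,-0.0001,-2.5])

```text
time: 20.72
eef_pos: [568.2, -182.2, 228.1]
eef_rot: [2.53, 1.857, -0.0]
contact_force: [-4.8, -4.1, 12.7]
opening: 16.7
```

```bash
python3 st.py
```

```text
20.725 [ 568.18 -182.15  228.13] [-4.79 -4.05 12.67] M [-1.02  1.2   0.33] yaw 72.55 tilt 0.18 eff6 -0.271 q6 89.73
```

Emit:
jog_arm(steps=[1,0,0,-0.0001,-2.5,1,0,0,-0.0001,-2.5])

```text
time: 20.98
eef_pos: [568.1, -182.2, 228.0]
eef_rot: [2.609, 1.745, -0.0]
contact_force: [-5.2, -5.3, 13.2]
opening: 16.7
```

```bash
python3 st.py
```

```text
20.975 [ 568.12 -182.17  227.98] [-5.18 -5.26 13.21] M [-0.97  1.24  0.37] yaw 67.55 tilt 0.19 eff6 -0.244 q6 94.73
```

Touch was near yaw 81°. Mz went from 0.23 to 0.37 N m and the joint-6 effort changed by 0.087 N m, so we are about 0.27 rad past touch and in the middle of the window. I'll stop here, relax the push and let go.

Emit:
jog_arm(steps=[1,-0.0004,-0.0004,0.001,0,1,-0.0003,-0.0003,0.001,0,1,0,0,0,0,1,0,0,0,0])

```text
time: 21.48
eef_pos: [567.8, -182.2, 228.1]
eef_rot: [2.609, 1.748, -0.0]
contact_force: [1.8, -4.5, -1.0]
opening: 16.5
```

```bash
python3 st.py
```

```text
21.475 [ 567.78 -182.2   228.06] [ 1.78 -4.54 -0.96] M [-1.39 -0.5   0.18] yaw 67.64 tilt 0.05 eff6 0.189 q6 94.58
```

Emit:
jog_arm(steps=[1,0,-0.0006,0,0,1,0,0,0,0,0.7,0,0,0,0,0.5,0,0,0,0,0.2,0,0,0,0,0,0,0,0,0,0,0,0,0,0,0,0,0,0,0])

```text
time: 22.48
eef_pos: [567.4, -182.4, 228.2]
eef_rot: [-2.61, -1.749, -0.0]
contact_force: [0.1, -0.1, -0.3]
opening: 85.7
```

```bash
python3 st.py; python3 -c "
from h import *
snap('wrist','w12')"
```

```text
22.475 [ 567.43 -182.38  228.19] [ 0.06 -0.12 -0.3 ] M [-0.03  0.01 -0.02] yaw 67.65 tilt 0.01 eff6 0.0 q6 94.53
```

View pics/w12.png

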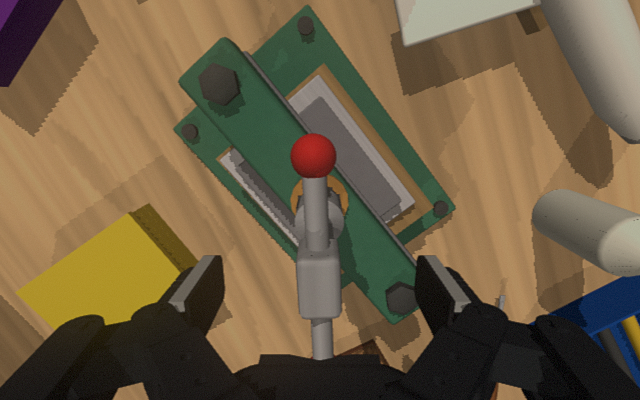

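The jaws are clear of the boss at (320,285). Retreating straight up.

Emit:
jog_arm(steps=[0,0,0,0.02,0,0,0,0,0.04,0,0,0,0,0.05,0,0,0,0,0.05,0,0,-0.05,0,0.02,0,0,-0.05,0,0,0,0,-0.05,0,0,0,0,0,0,0,0,0,0,0,0,0])

```text
time: 23.65
eef_pos: [417.7, -182.5, 408.5]
eef_rot: [2.609, 1.748, 0.001]
contact_force: [0.9, 0.0, -0.2]
opening: 85.3
```

```bash
python3 st.py; python3 - <<'E'
from h import *
snap('side','s13');snap('scene','sc13')
a=cv2.imread('pics/s13.png')[150:250,195:305];b=cv2.imread('pics/sc13.png')[175:275,205:315]
cv2.imwrite('pics/c13.png',cv2.resize(np.hstack([a,b]),None,fx=3.6,fy=5,interpolation=cv2.INTER_CUBIC))
f=lambda n,y,x:cv2.resize(cv2.imread(f'pics/{n}.png')[y:y+28,x:x+20],None,fx=19,fy=19,interpolation=cv2.INTER_CUBIC)
cv2.imwrite('pics/cmp4.png',np.hstack([f('s13',182,235),f('sc13',205,248)]))
E
```

```text
23.65 [ 417.69 -182.54  408.54] [ 0.89  0.03 -0.15] M [-0.   -0.06  0.  ] yaw 67.62 tilt 0.07 eff6 -0.018 q6 88.77
```

View pics/c13.png

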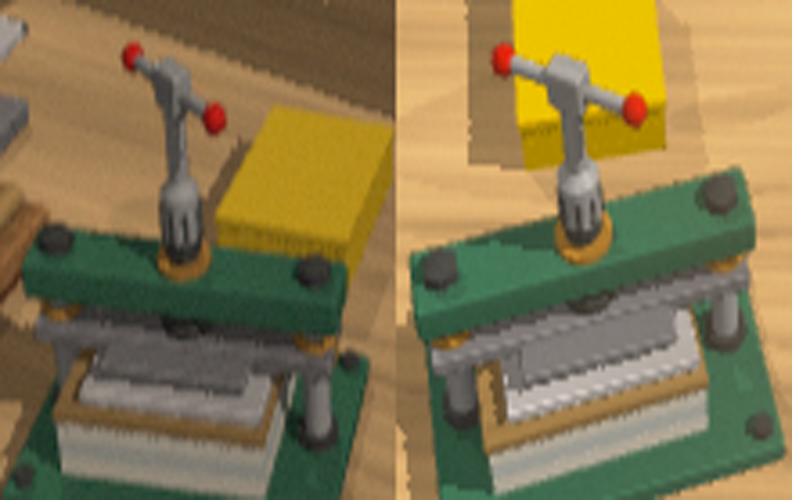

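View pics/cmp4.png

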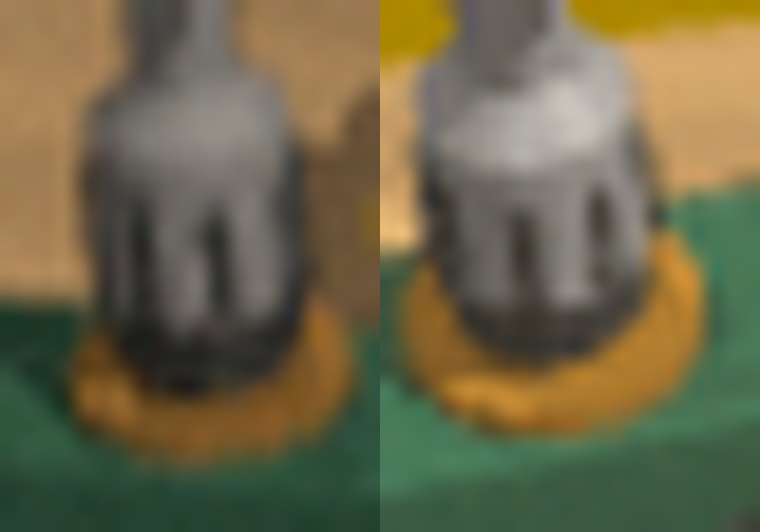

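View pics/sc13.png

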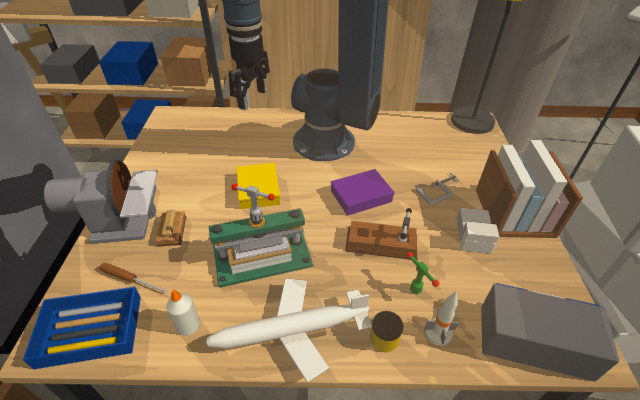

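```bash
python3 -c "
from cell import *
print(close_job())"
```

```text
the job is handed in; nothing more can be done
None
```

The red-knobbed key is on the screw, fully home, with the plate bearing on the foam. I let go and handed the job in with the robot's clock at about 24 s of the 72 s allowed.

**Seating:** The square dropped in at once at the angle I measured in the wrist picture. I pushed the key down in 1 mm steps to a hard stop. The pushing force was about 35 N at most, and the key moved no more than 0.2 mm while it rose from about 8 to 35 N. I felt no distinct click; only a slight drag showed about 10 mm above the stop, where the ball should be. I judged it home from the hard stop at the expected height and from both cameras, which show the socket rim on the shoulder with no square visible.

**Turning:** I turned the key about 95° clockwise. The torque stayed flat, then rose by about 0.09 N m over the last 15°. That puts the plate roughly 0.27 rad past first touch, or about 40 N on the foam by the figures given. The pictures were too coarse to confirm the contact on their own.

**Last checks:**
- **Key:** It stands upright on the screw.
- **Robot:** It is clear of everything and reads near-zero force.
- **Bystanders:** The black-knobbed key, the sanding block and the off-cut look unmoved in the last scene picture.

No check failed outright. The joint-6 effort first looked as if it ran opposite to the wrist torque, but the two agree once joint friction is allowed for.

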